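# Sort the stationery on the packing-office desk

## Robot

A 6-joint arm with a two-finger parallel gripper is mounted at the origin on the work surface. World frame = base frame: x ahead of the robot, y to its left, z up, the work surface at z = 0. Lengths are in mm, angles in rad, forces in N, time in s.
With the tool pointing down it reaches from about 300 to 875 mm from the base axis. Payload 6.4 kg.
Tool frame: the origin (TCP) lies midway between the tips of the shut fingers; the grasp point (between the pads) lies 19 mm behind it (r.grip_depth is the distance from the TCP to the grasp point, in mm); z points along the fingers, y is the direction in which the jaws open and shut (so a half turn about z gives the same grasp; the last joint's range is limited). The gripper opens to 85 mm and grips with 20 to 120 N. Pads are 22 mm wide; open, the fingers measure 114 mm over their backs; the gripper's body (76 mm by 85 mm) begins 54 mm behind the grasp point. The pads swing forward as they close: fully open they stand 13 mm farther back than shut.
Start: joints at [-0.206, 0.181, 1.607, -0, 1.354, -0.206], TCP at [575.014, 0.015, 231.288] pointing down, gripper open.
Joint ranges: [-2.99, 2.99], [-0.89, 2.07], [0.3, 2.58], [-1.14, 4.28], [0, 2.63], [-3.12, 3.12]. Speed limits (rad/s): [2.57, 2.57, 3.01, 3.14, 3.14, 3.14].

## Interface

Orientations are given as a unit quaternion [x, y, z, w].
In Python, from plant import r gives the robot as it stands. Calls block until the motion is done:
- r.reach(position, orientation): joint-space move of the TCP to a pose.
- r.move_straight(position, rotation=None, rate=150, f_stop=None): straight line of the TCP; rotation=None keeps the orientation; rate is the mean speed in mm/s. With f_stop (N) it stops when the force on the tool has changed by that much, and returns True; else False.
- r.goto_joints(angles): joint-space move.
- r.gripper_to(opening, newtons=None): opening from 0.0 (shut) to 1.0 (fully open); newtons is the grip in N (None keeps the last); returns when the fingers have stopped.
- r.sleep(seconds).
- r.solve_ik(position, orientation): joint angles nearest the present ones, or None.
- r.observe(): the state.
- r.capture(name): name is "scene" or "side" or "wrist"; returns a dict with "pixels" (480x640x3 uint8, blue, green, red), "fx", "fy", "cx", "cy" (pixels), "cam_to_world" (4x4, takes a point from camera to world coordinates). Camera axes: x right, y down, z forward; pixel columns grow to the right and rows downward; lengths in mm; the calibration is good to about 2 mm. A picture is of the moment at which its call begins. There is no depth.
A pose or a line that the arm cannot do raises r.PlanningError and nothing moves.
- r.sign_off(): hands the job in, once; it reports no verdict.
The state is a dict: "t": time; "joint_pos": joint angles; "joint_velocities": joint speeds; "joint_efforts": joint torques, N m; "tcp_pos": TCP position; "tool_rot": TCP orientation; "ft_force": force on the tool from outside, world axes, zero at the start; "moment": the same for the moment, N m; "grip_width": opening from 0.0 (shut) to 1.0 (fully open).
Only numpy, scipy, OpenCV 4.12 (cv2) and the standard library are available. Lean on these libraries where they do the work, as an engineer would, in place of code of your own. Each camera call takes 0.05 s, during which the arm holds its last target. There are 200 camera calls.

## Task

Tidy the stationery on the desk: the whiteboard marker and the eraser go in the grey metal board tray, the tape roll and the orange box cutter in the blue basket, and the stapler in the white basket. Put each down gently, not dropped or thrown, so that it lies flat on the bottom the same way up as now, with the long things lengthways in their tray or basket and nothing on top of anything else. Leave the water bottle and the calculator where they are.

Things in the scene. Friction and masses are not known exactly. Their poses are not given: they have to be found in the camera images.
- board_tray: Shallow dark grey metal whiteboard tray, fixed. Inside 150 (its x) by 200 mm (its y, its length), outside 158 x 208; floor 3 mm thick, 4 mm walls standing 16 mm above the table (two small hook tabs on its +x edge reach 28 mm). Origin: centre of its underside, on the table; z up.
- blue_basket: Blue slotted plastic basket, fixed. Inside 150 (its x) by 200 mm (its y, its length), outside 161 x 211 at the rim; floor 3 mm thick, rim 45 mm above the table. Origin: centre of its underside, on the table; z up.
- white_basket: White lattice plastic basket, fixed. Inside 150 (its x) by 200 mm (its y, its length), outside 161 x 211 at the rim; floor 3 mm thick, rim 45 mm above the table. Origin: centre of its underside, on the table; z up.
- marker: Whiteboard marker, white squared barrel with red cap and end, loose, lying. 132 mm long (its x, cap towards +x), 18 mm wide and 18 mm high. Origin: middle of its underside; z up. About 22 g.
- eraser: Whiteboard eraser: green plastic block over a grey felt sole, loose, lying felt down. 110 (its x) x 48 (its y) x 30 mm high. Origin: centre of its underside; z up. About 60 g.
- tape: Small roll of yellow packing tape lying flat on its side, loose. 58 mm outside diameter, 26 mm open core, 24 mm high. Origin: centre of its underside; z up along its axis. About 60 g.
- cutter: Orange box cutter with black slide button and black end, blade withdrawn, loose, lying flat. 150 (its x) x 24 (its y) x 14 mm high; the button, not touchable, stands 4 mm higher. Origin: centre of its underside; z up. About 60 g.
- stapler: Desk stapler standing on its base, red pressing arm over a black base, loose; its parts do not move. Base 130 (its x) x 34 mm (its y), 52 mm high overall; the red arm, 30 mm wide (its y), runs along x from 32 to 52 mm height. Origin: centre of the base's underside; z up. About 220 g.
- bottle: Clear water bottle with a blue label and white cap, loose, standing on the table: a bystander, 62 mm across, 190 mm tall. Origin: centre of its underside.
- calculator: Cream desk calculator with orange and white keys, loose, lying on the table: a bystander, 100 x 135 x 16 mm. Origin: centre of its underside.
Mind the look-alikes: they are no part of the job. There is more than one size of the stapler; the job needs the middle-sized.

How it is judged (in metres and radians):
At the end, for the whole second after the job is handed in: Marker and eraser in the grey tray, tape and cutter in the blue basket, stapler in the white one: origin within the walls, underside within 5 mm of the floor, upright within 7 degrees, at rest; all but the tape along the container's length within 20 degrees, either way round (x of marker in the frame of board_tray between -0.075 and 0.075 m and y of marker in the frame of board_tray between -0.1 and 0.1 m and z of marker in the frame of board_tray between -0.002 and 0.008 m and angle between each of marker, eraser, tape, cutter, stapler's own z axis and vertical below 0.12 rad and angle between the x axis of each of marker, eraser and the y axis of board_tray, either way round below 0.35 rad and linear speed of each of marker, eraser, tape, cutter, stapler below 0.02 m/s and angular speed of each of marker, eraser, tape, cutter, stapler below 0.2 rad/s and x of eraser in the frame of board_tray between -0.075 and 0.075 m and y of eraser in the frame of board_tray between -0.1 and 0.1 m and z of eraser in the frame of board_tray between -0.002 and 0.008 m and x of tape in the frame of blue_basket between -0.075 and 0.075 m and y of tape in the frame of blue_basket between -0.1 and 0.1 m and z of tape in the frame of blue_basket between -0.002 and 0.008 m and x of cutter in the frame of blue_basket between -0.075 and 0.075 m and y of cutter in the frame of blue_basket between -0.1 and 0.1 m and z of cutter in the frame of blue_basket between -0.002 and 0.008 m and angle between the x axis of cutter and the y axis of blue_basket, either way round below 0.35 rad and x of stapler in the frame of white_basket between -0.075 and 0.075 m and y of stapler in the frame of white_basket between -0.1 and 0.1 m and z of stapler in the frame of white_basket between -0.002 and 0.008 m and angle between the x axis of stapler and the y axis of white_basket, either way round below 0.35 rad); the robot touches nothing.
It fails at once if the water bottle is shifted by more than 20 mm or tipped over (distance of bottle from where it was at the start of the episode above 0.02 m or angle between bottle's own z axis and vertical above 0.3 rad).
It fails at once if the calculator is shifted by more than 20 mm (distance of calculator from where it was at the start of the episode above 0.02 m).
It fails at once if a piece of stationery is dropped or thrown (moves faster than 0.8 m/s while no finger touches it, a fall of some 35 mm) ((linear speed of marker above 0.8 m/s and contact force between the fingers and marker below 0.05 N) or (linear speed of eraser above 0.8 m/s and contact force between the fingers and eraser below 0.05 N) or (linear speed of tape above 0.8 m/s and contact force between the fingers and tape below 0.05 N) or (linear speed of cutter above 0.8 m/s and contact force between the fingers and cutter below 0.05 N) or (linear speed of stapler above 0.8 m/s and contact force between the fingers and stapler below 0.05 N)).
It also fails if it takes over 128 s, if anything falls off the work surface, if the arm or the gripper's body presses on something with over 40 N, if the wrist force passes 120 N, or if a joint passes its speed limit or range.

## Working session

There is one attempt and no reset: what is moved stays moved. The work goes in short steps, each a Python script; the robot and the scene stay as the last script left them, time stands still between calls to the robot, and variables do not carry over. Pictures are saved under pics/ and viewed, about 12 in all and at most 16, crops included, and the job is handed in when it is done.

```bash
ls; mkdir -p pics
python3 - <<'E'
from plant import r
import cv2, numpy as np
for n in ("scene","side"):
    c=r.capture(n); cv2.imwrite(f"pics/{n}0.png",c["pixels"]); print(n,c["fx"],c["cx"],c["cy"],np.round(c["cam_to_world"],3).tolist())
print(r.observe()["t"])
E
```

```text
pics
scene 480.42584148859163 317.4368702919566 240.36420281414172 [[0.547, 0.634, -0.548, 1113.69], [0.837, -0.426, 0.343, -519.619], [-0.016, -0.646, -0.763, 921.381], [0.0, 0.0, 0.0, 1.0]]
side 434.00519896193646 322.02410631110473 242.08740003911385 [[0.703, -0.539, 0.464, -86.642], [-0.711, -0.517, 0.476, -734.28], [-0.017, -0.665, -0.747, 988.909], [0.0, 0.0, 0.0, 1.0]]
0.1
```

View pics/scene0.png

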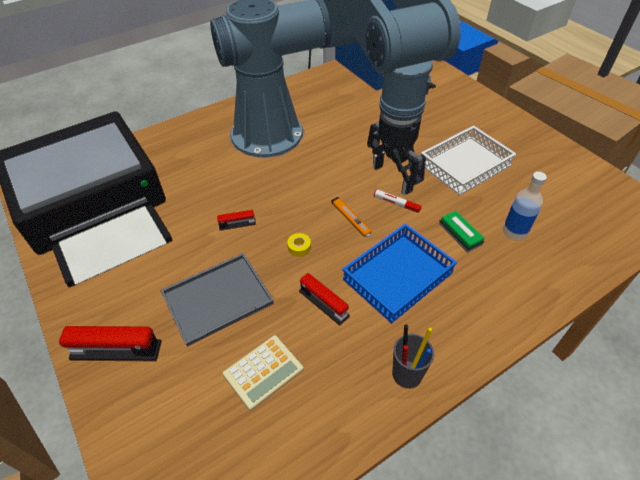

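View pics/side0.png

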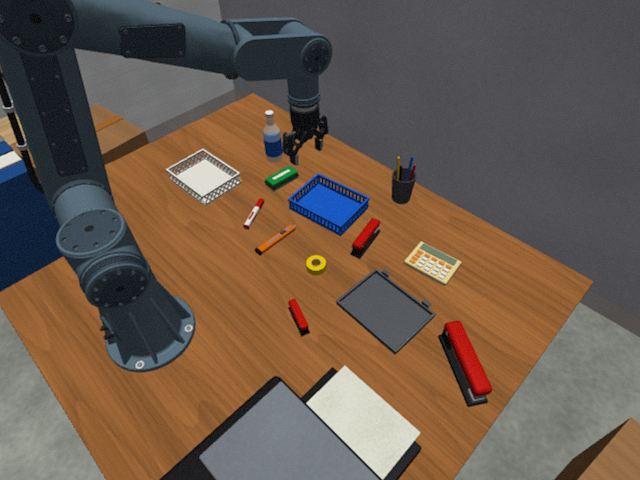

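The scene view shows three red staplers: small (237,220), middle (325,297) and large (110,342). (325,297) is the middle one in size. The marker is at (397,200), eraser (462,230), tape (299,244) and cutter (351,216). The grey tray is at (217,298), blue basket (400,270), white basket (468,158), bottle (523,207) and calculator (263,371).

```bash
cat > h.py <<'E'
import cv2, numpy as np
def cast(c, uv, z):
    uv=np.asarray(uv,float).reshape(-1,2); T=np.asarray(c["cam_to_world"])
    d=np.c_[(uv[:,0]-c["cx"])/c["fx"],(uv[:,1]-c["cy"])/c["fy"],np.ones(len(uv))]@T[:3,:3].T
    return T[:3,3]+d*((z-T[2,3])/d[:,2])[:,None]
def project(c,p):
    T=np.asarray(c["cam_to_world"]); q=T[:3,:3].T@(np.asarray(p,float)-T[:3,3]); return c["fx"]*q[0]/q[2]+c["cx"],c["fy"]*q[1]/q[2]+c["cy"]
HSV={'red':[((0,150,70),(6,255,255)),((174,150,70),(180,255,255))],'orange':[((7,170,120),(17,255,255))],
 'yellow':[((24,150,100),(34,255,255))],'green':[((50,120,50),(85,255,255))],'blue':[((100,150,60),(125,255,255))]}
def mask(img,col):
    h=cv2.cvtColor(img,cv2.COLOR_BGR2HSV); m=0
    for a,b in HSV[col]: m=m|cv2.inRange(h,a,b)
    return m
def blobs(c,col,z,amin=60):
    m=mask(c["pixels"],col); out=[]
    for k in cv2.findContours(m,cv2.RETR_EXTERNAL,cv2.CHAIN_APPROX_NONE)[0]:
        if cv2.contourArea(k)<amin: continue
        P=cast(c,k,z)[:,:2].astype(np.float32)
        (x,y),(w,h),a=cv2.minAreaRect(P)
        if w<h: w,h,a=h,w,a+90
        out.append((k.reshape(-1,2).mean(0).round().tolist(),round(x),round(y),round(w),round(h),round((a+90)%180-90,1)))
    return out
E
python3 - <<'E'
from plant import r
from h import *
for n in ("scene","side"):
    c=r.capture(n); print(n)
    for col,z in (('red',45),('red',10),('orange',14),('yellow',24),('green',30),('blue',45)):
        for b in blobs(c,col,z): print(col,z,*b)
    if n=="scene":
        print(cast(c,[(162,294),(243,257),(272,299),(190,341)],16).round()[:,:2].tolist(),cast(c,[(423,154),(475,128),(515,156),(461,190)],45).round()[:,:2].tolist())
        print('bottle',cast(c,[(515,236)],0).round(), 'calc',cast(c,[(263,371)],16).round(),'cup',cast(c,[(408,380)],0).round())
        a=cv2.resize(c["pixels"][190:360,50:370],None,fx=2.5,fy=2.5)[:600]; cv2.imwrite("pics/crop1.png",a)
w=r.capture("wrist"); cv2.imwrite("pics/w0.png",w["pixels"]); print(w["fx"],np.round(w["cam_to_world"],2).tolist())
E
```

```text
scene
red 45 [106.0, 337.0] 458 -629 191 49 56.4
red 45 [324.0, 294.0] 619 -198 130 33 12.1
red 45 [235.0, 216.0] 302 -253 90 29 69.1
red 45 [412.0, 206.0] 523 137 40 26 27.4
red 10 [106.0, 337.0] 432 -634 198 50 56.4
red 10 [324.0, 294.0] 599 -185 135 34 12.1
red 10 [235.0, 216.0] 270 -242 94 30 69.1
red 10 [412.0, 206.0] 499 163 42 27 27.4
orange 14 [352.0, 217.0] 442 5 146 31 0.6
orange 14 [589.0, 92.0] 418 983 373 42 5.8
yellow 24 [421.0, 347.0] 829 -95 103 8 -61.5
yellow 24 [299.0, 244.0] 453 -160 70 56 -33.8
green 30 [462.0, 229.0] 640 197 114 55 -3.7
blue 45 [423.0, 358.0] 856 -118 51 9 -69.2
blue 45 [398.0, 271.0] 658 -19 228 171 -82.5
blue 45 [519.0, 220.0] 706 320 86 61 -66.5
blue 45 [360.0, 64.0] -101 422 309 110 -16.3
blue 45 [470.0, 48.0] 37 833 366 150 -53.5
blue 45 [390.0, 4.0] -404 808 84 37 -23.9
[[401.0, -493.0], [408.0, -290.0], [551.0, -291.0], [547.0, -487.0]] [[384.0, 294.0], [380.0, 499.0], [534.0, 499.0], [549.0, 279.0]]
bottle [[717. 315.   0.]] calc [[ 691. -391.   16.]] cup [[ 862. -155.    0.]]
side
red 45 [468.0, 358.0] 482 -628 188 45 56.0
red 45 [298.0, 314.0] 284 -258 93 22 68.5
red 45 [366.0, 233.0] 617 -200 132 31 12.3
red 10 [468.0, 358.0] 503 -624 195 47 56.0
red 10 [298.0, 314.0] 298 -241 97 22 68.5
red 10 [366.0, 233.0] 643 -181 137 32 12.3
orange 14 [278.0, 236.0] 441 8 141 43 -3.7
orange 14 [107.0, 122.0] 377 971 113 42 7.5
yellow 24 [316.0, 263.0] 445 -160 55 55 43.9
green 30 [281.0, 176.0] 630 193 111 54 -3.9
blue 45 [16.0, 215.0] -65 659 261 111 81.6
blue 45 [329.0, 203.0] 634 -25 228 189 -81.7
blue 45 [12.0, 172.0] -12 873 98 87 -2.8
blue 45 [4.0, 148.0] 26 1044 81 37 71.1
blue 45 [273.0, 147.0] 706 322 109 59 52.5
408.49346556660333 [[1.0, -0.0, -0.0, 574.12], [-0.0, -0.96, -0.27, 69.0], [-0.0, 0.27, -0.96, 373.93], [0.0, 0.0, 0.0, 1.0]]
```

View pics/crop1.png

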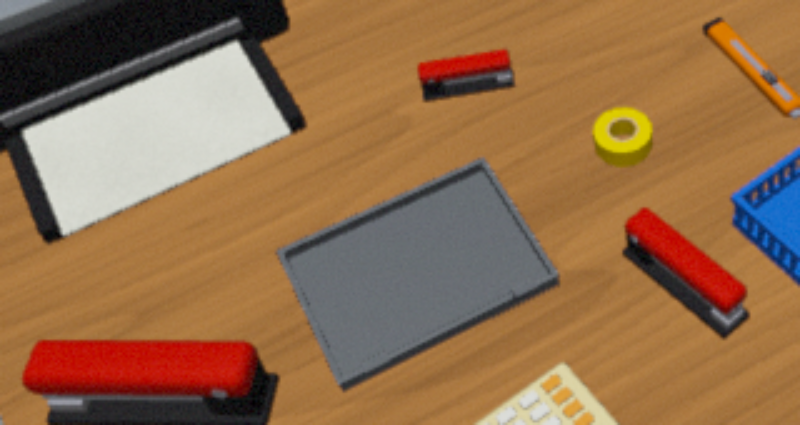

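View pics/w0.png

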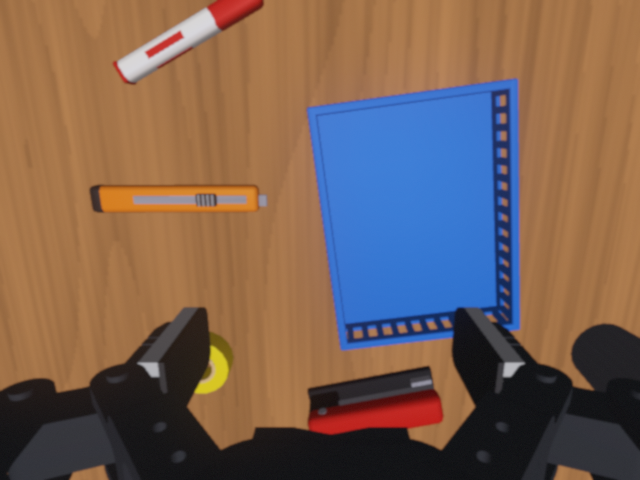

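The crop confirms it: the candidates' red arms measure 190, 130 and 90 mm. The one at (325,297) has the 130 mm arm, so it is the job's stapler. The wrist view shows the cutter (180,198), the blue rim and the stapler (375,405). I'll take two more wrist looks, over the white basket and over the tray.

Run:
```python
from plant import r
from h import *
print(r.observe()["tool_rot"])
c=r.capture("wrist")
print('cutter',blobs(c,'orange',14)); print('blue',cast(c,[(308,108),(516,80),(518,328),(342,348)],45).round()[:,:2].tolist())
q=r.observe()["tool_rot"]
for i,(p) in enumerate([(520,190,330),(540,-420,330)]):
    r.reach(p,q); c=r.capture("wrist"); cv2.imwrite(f"pics/w{i+1}.png",c["pixels"]); print(p)
    for col,z in (('red',52),('red',18),('orange',14),('yellow',24),('green',30)):
        for b in blobs(c,col,z): print(col,z,*b)
print(r.observe()["t"])
```

```text
[ 7.07096135e-01  7.07117312e-01 -2.14425258e-04 -3.42703893e-04]
cutter [([179.0, 198.0], 439, 8, 142, 24, -0.0)]
blue [[556.0, 83.0], [713.0, 103.0], [740.0, -103.0], [584.0, -123.0]]
(520, 190, 330)
red 52 [313.0, 214.0] 501 171 37 16 27.9
red 18 [313.0, 214.0] 499 163 41 18 27.9
orange 14 [266.0, 335.0] 438 9 140 25 0.0
green 30 [437.0, 178.0] 633 204 107 45 -3.8
(540, -420, 330)
red 52 [270.0, 376.0] 466 -637 197 47 56.5
red 52 [71.0, 32.0] 296 -264 66 24 68.9
red 18 [270.0, 376.0] 460 -660 213 50 56.5
red 18 [71.0, 32.0] 276 -258 72 26 68.9
3.4667
```

View pics/w1.png

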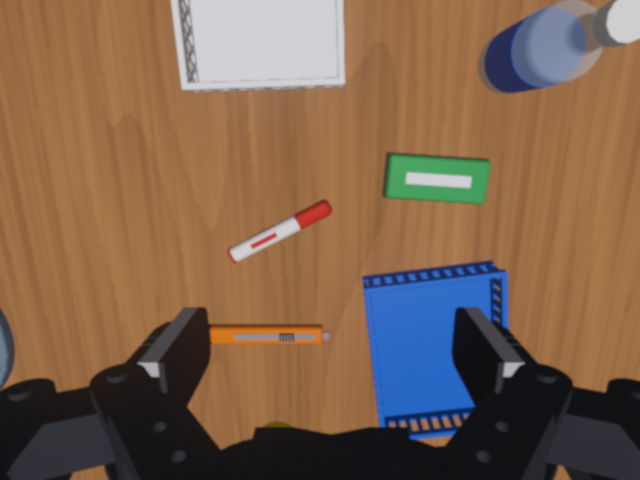

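View pics/w2.png

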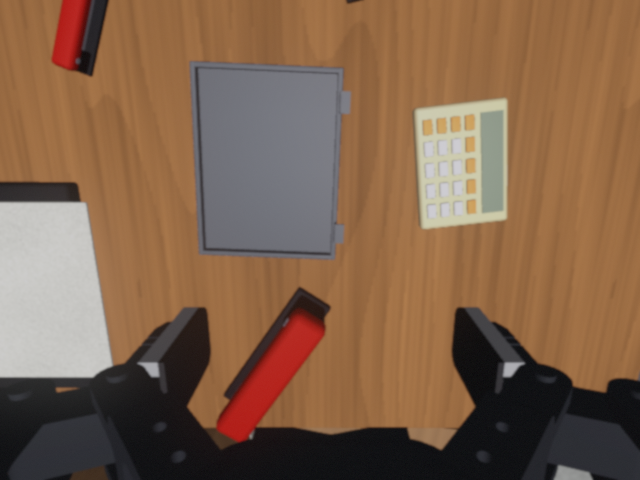

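w1 shows the marker from (233,254) to (329,207), the eraser at (437,178), and the white basket's near rim corners at (183,90) and (345,84). w2 shows the tray corners at (191,62), (343,68), (334,258) and (200,253). Next I'll compute the container poses and the tape position, then start with the marker.

```bash
cat >> h.py <<'E'
from scipy.spatial.transform import Rotation as Ro
def q(a): return (Ro.from_euler('z',a,degrees=True)*Ro.from_quat([2**-.5,2**-.5,0,0])).as_quat()
def pick(r,x,y,a,z,open_,N,zt=200):
    r.gripper_to(open_); r.reach([x,y,zt],q(a)); r.move_straight([x,y,z+30],rate=250); r.move_straight([x,y,z],rate=80,f_stop=15)
    r.gripper_to(0,N); w=r.observe()["grip_width"]; r.move_straight([x,y,zt],rate=200)
    o=r.observe(); print('held',round(w*85,1),round(o["grip_width"]*85,1),'t',o["t"],'F',np.round(o["ft_force"],1))
def place(r,x,y,a,z,open_,zt=200):
    r.reach([x,y,zt],q(a)); r.move_straight([x,y,z+25],rate=200); s=r.move_straight([x,y,z],rate=40,f_stop=8)
    o=r.observe(); r.gripper_to(open_); r.move_straight([x,y,zt],rate=200); print('placed',s,np.round(o["tcp_pos"],1),'t',r.observe()["t"])
E
python3 - <<'E'
from plant import r
from h import *
c=r.capture("wrist"); t=cast(c,[(191,62),(343,68),(334,258),(200,253)],16)[:,:2]; print('tray',t.round().tolist(),t.mean(0))
for n in ("scene","side"): print(n,[b for b in blobs(r.capture(n),'yellow',12) if -200<b[2]<-120])
r.reach([540,180,330],q(0))
c=r.capture("wrist")
for b in blobs(c,'red',14,30)+blobs(c,'green',30): print(b)
h=cv2.cvtColor(c["pixels"],cv2.COLOR_BGR2HSV); cv2.imwrite("pics/w3.png",c["pixels"])
m=mask(c["pixels"],'red')|cv2.inRange(h,(0,0,150),(180,70,255))
for k in cv2.findContours(m,0,1)[0]:
    if cv2.contourArea(k)>300:
        P=cast(c,k,14)[:,:2].astype(np.float32); print('wr',k.reshape(-1,2).mean(0).round(),cv2.minAreaRect(P),cv2.boxPoints(cv2.minAreaRect(P)).round().tolist())
r.reach([480,330,330],q(0)); c=r.capture("wrist"); cv2.imwrite("pics/w4.png",c["pixels"])
E
```

```text
tray [[395.0, -285.0], [552.0, -291.0], [544.0, -498.0], [387.0, -492.0]] [ 469.51093753 -391.56807982]
scene [([299.0, 244.0], 444, -155, 71, 57, -33.8)]
side [([316.0, 264.0], 452, -154, 59, 59, -59.0)]
([245.0, 232.0], 440, 131, 30, 3, 28.2)
([294.0, 205.0], 499, 162, 41, 18, 26.5)
([418.0, 169.0], 633, 204, 107, 45, -3.8)
wr [245. 232.] ((439.85357666015625, 131.41024780273438), (90.15089416503906, 18.08543586730957), 27.31458282470703) [[396.0, 119.0], [404.0, 103.0], [484.0, 144.0], [476.0, 160.0]]
wr [294. 205.] ((499.025146484375, 162.39881896972656), (41.044898986816406, 17.924091339111328), 26.518646240234375) [[477.0, 161.0], [485.0, 145.0], [521.0, 164.0], [513.0, 180.0]]
wr [419. 170.] ((637.8106689453125, 201.73924255371094), (14.244779586791992, 74.54933166503906), 86.23374938964844) [[600.0, 197.0], [675.0, 192.0], [675.0, 206.0], [601.0, 211.0]]
wr [596.   9.] ((806.9075317382812, 358.0421142578125), (23.50190544128418, 45.3433837890625), 89.89461517333984) [[784.0, 346.0], [830.0, 346.0], [830.0, 370.0], [784.0, 370.0]]
wr [537.  34.] ((747.8507690429688, 338.5244445800781), (59.77227783203125, 75.83657836914062), 49.20308303833008) [[700.0, 341.0], [757.0, 291.0], [796.0, 336.0], [739.0, 386.0]]
wr [223.  42.] ((444.3766784667969, 332.1018981933594), (76.71585845947266, 175.14598083496094), 89.89461517333984) [[357.0, 294.0], [532.0, 294.0], [532.0, 370.0], [357.0, 371.0]]
```

View pics/w4.png

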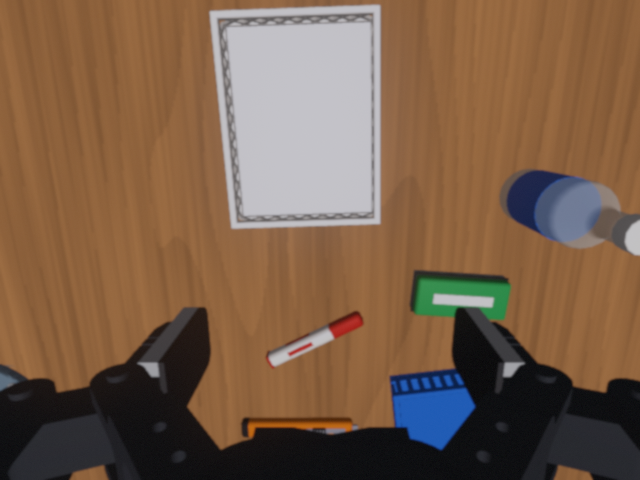

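w4 shows the white rim corners at (210,12), (380,5), (381,222) and (231,229). The marker ends give centre (458,141) and 27°. I'll place the marker first.

```bash
cat >> h.py <<'E'
C={'tray':(469.5,-391.6,-2.2),'blue':(648,-10,7.7)}
def at(n,dx,dy=0):
    x,y,a=C[n]; v=Ro.from_euler('z',a,degrees=True).apply([dx,dy,0]); return x+v[0],y+v[1],a
E
python3 - <<'E'
from plant import r
from h import *
c=r.capture("wrist"); t=cast(c,[(210,12),(380,5),(381,222),(231,229)],45)[:,:2]; print('white',t.round().tolist(),t.mean(0))
pick(r,458,141,27.3-90,2.5,0.65,30)
c=r.capture("wrist"); cv2.imwrite("pics/w5.png",c["pixels"])
E
```

```text
white [[367.0, 502.0], [526.0, 508.0], [534.0, 300.0], [372.0, 292.0]] [449.67485658 400.41313557]
held 17.4 17.4 t 10.8417 F [ 0.5 -0.1 -1.1]
```

View pics/w5.png

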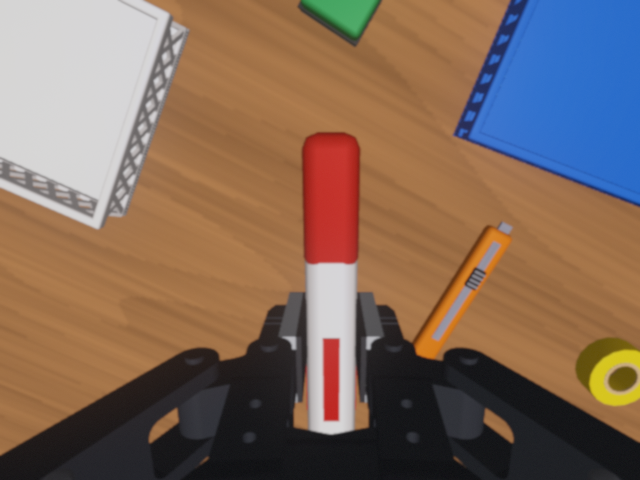

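The marker is held square between the pads, with its cap at (330,195). Next I'll place it and do the eraser.

```bash
sed -i "s/^C={/C={'white':(450,400,2),/" h.py
python3 - <<'E'
from plant import r
from h import *
place(r,*at('tray',-40),6,0.4)
pick(r,633,204,86.2,1.5,0.85,40)
place(r,*at('tray',25),5,0.75)
pick(r,435,8,90,2.5,0.6,40)
place(r,*at('blue',-35),6,0.45)
c=r.capture("scene"); cv2.imwrite("pics/s1.png",c["pixels"])
E
```

```text
placed True [ 429.1 -389.6    5.8] t 15.8667
held 47.1 47.1 t 21.4 F [-0.2 -0.1 -0.6]
placed True [ 493.9 -392.     5.1] t 26.6333
held 22.9 23.0 t 31.2583 F [ 0.2  0.4 -0.2]
placed True [612.7 -14.6   6.3] t 35.6
```

View pics/s1.png

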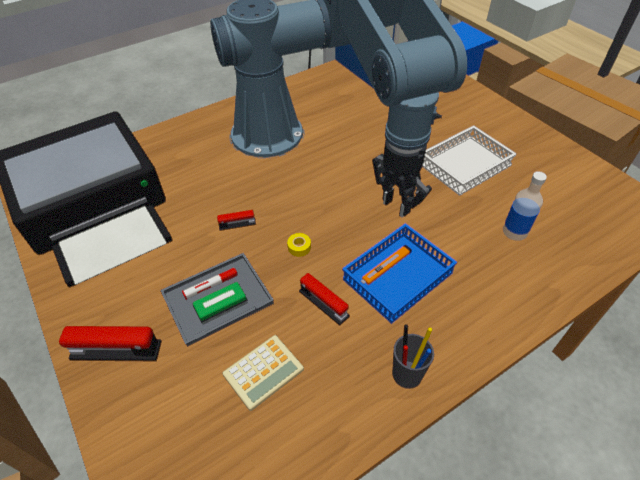

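The marker (210,283) and eraser (220,300) lie in the tray and the cutter (386,264) is in the blue basket, all flat. Tape and stapler are next.

Run:
```python
from plant import r
from h import *
pick(r,448,-155,-82.3,1,1.0,40)
x,y,a=at('blue',38); place(r,x,y,a-90,4.5,0.85)
pick(r,618,-199,12.2-90,18,0.65,80)
for n in ("wrist","scene"):
    c=r.capture(n); cv2.imwrite(f"pics/{n}_st.png",c["pixels"])
```

```text
held 57.1 57.1 t 40.1667 F [ 0.1  0.  -1.3]
placed True [685.   -4.7   5.2] t 44.2667
held 29.0 28.7 t 48.1083 F [-0.2  1.3 -4. ]
```

View pics/wrist_st.png

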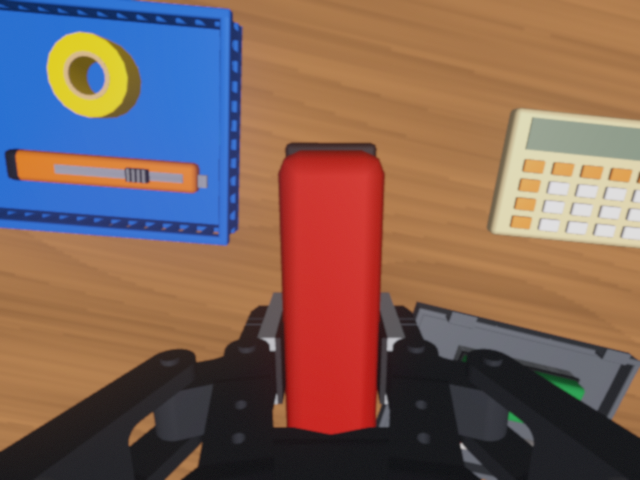

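View pics/scene_st.png

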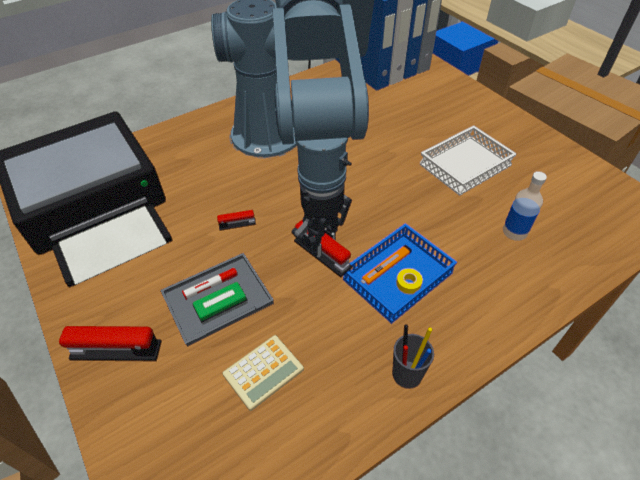

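The stapler is held centred and the tape sits flat beside the cutter at (410,281). Now I'll place the stapler in the white basket.

Run:
```python
from plant import r
from h import *
place(r,*at('white',0),21,0.6)
r.reach([450,330,330],q(2)); r.sleep(.5)
c=r.capture("wrist"); cv2.imwrite("pics/w9.png",c["pixels"]); print(blobs(c,'red',48))
c=r.capture("scene"); s=r.capture("side"); a=c["pixels"][120:340,150:550]; b=s["pixels"][140:360,150:450]
cv2.imwrite("pics/fin.png",np.hstack([a,cv2.resize(b,(300,220))])); 
for z,col in ((30,'green'),(14,'orange'),(12,'yellow')): print(blobs(c,col,z)[-1:],blobs(s,col,z)[-1:])
```

```text
placed True [449.4 399.7  21.7] t 53.3333
[([333.0, 125.0], 449, 398, 124, 26, -88.4)]
[([219.0, 301.0], 498, -393, 109, 55, 87.2)] [([392.0, 300.0], 493, -397, 110, 52, 87.8)]
[([589.0, 92.0], 418, 983, 373, 43, 5.6)] [([74.0, 139.0], 243, 960, 383, 44, 5.7)]
[([409.0, 280.0], 680, -1, 65, 57, -33.8)] [([334.0, 197.0], 693, 3, 54, 53, 43.5)]
```

View pics/w9.png

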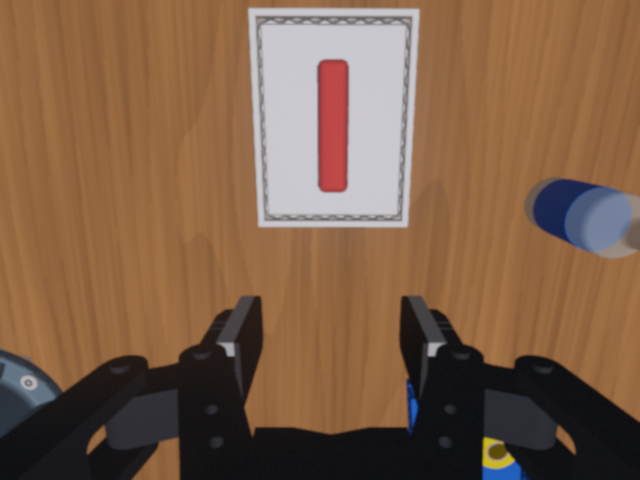

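View pics/fin.png

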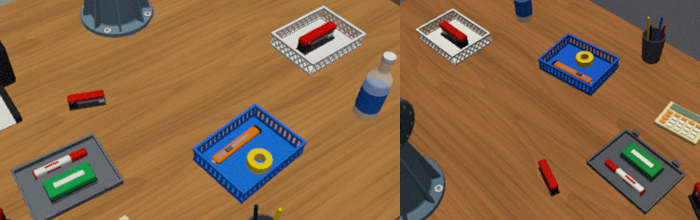

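The pictures show all five pieces flat, lengthways and apart, and the gripper is clear of everything. I'm handing in.

```bash
python3 -c "
from plant import r
r.sign_off(); print(r.observe()['t'])"
```

```text
the job is handed in; nothing more can be done
the job is handed in; nothing more can be done
```

I handed the job in after about 55 s of robot time, with all five pieces in their places. The sign-off reports no verdict, so I'm going on the last pictures and measurements.

- **Grey tray:** the marker and eraser lie side by side, lengthways.
- **Blue basket:** the cutter lies lengthways, with the tape roll flat beside it.
- **White basket:** this holds the middle-sized stapler. Its red arm measured about 130 mm, against about 190 and 90 mm for the look-alikes. It now sits at (449, 398) mm, within 2 mm of the basket centre I measured and about 0.4° off the basket's length.

**Checks:** every lowering stopped on contact before release, and the last views show nothing stacked or tilted. The bottle and calculator look unmoved; I judged that by eye and did not measure it.

**Disagreements:**
- The two fixed cameras put the tape about 13 mm apart, (680, -1) and (693, 3) mm. Either position is well inside the basket.
- My final numeric check of the cutter picked up an orange stripe in the background instead, so its place and angle rest on the pictures.
- I didn't measure the marker again after placing it.

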